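# Brief the next carving job by pointing

## Task

Brief the apprentice on the next job by pointing with the fingertips, straight down from 1 to 4 cm above each thing and staying there a good two seconds: first at the carved hare, which needs work, then at the gouge with the broad blade to cut it with, and last at the sanding block to smooth it with. Touch and move nothing, and pass high over everything else, so that no other thing seems meant. Finish with the fingertips raised at least 20 cm above the bench.

Things in the scene. Friction and masses are not known exactly. Their poses are not given: they have to be found in the camera images.
- hare_top (a point): small carved wooden hare standing on its base, two ears on top, 36 (x) x 81 (y) x 74 high; the point is over the middle of its base, level with the tips of the ears, 74 mm above the bench; z up
- owl_top (a point): bystander: small carved wooden owl, upright and squat-shouldered, 44 x 54 x 82 high; the point is over the middle of its base, level with its top
- gouge_wide_top (a point): the gouge with the broad blade, lying on the bench: 224 long, blade spreading to 20 wide and 11 high, round light wooden handle 27 wide and 29 high; the point is half-way along the tool, 29 mm above the bench (level with the top of the handle; blade and handle meet near here); its x axis runs along the tool from the edge towards the butt of the handle: blade from x = -112 to -12 mm, handle from -9 to +112 mm
- gouge_thin_top (a point): bystander: gouge with a narrow blade 12 wide and a light handle, the shortest of the three, 194 long, 28 high; the point is half-way along it, 28 mm above the bench; its x axis runs along the tool from the edge towards the butt of the handle
- gouge_long_top (a point): bystander: the longest gouge, narrow blade 10 wide and a light handle, 244 long, 29 high; the point is half-way along it, 29 mm above the bench; its x axis runs along the tool from the edge towards the butt of the handle
- sander_top (a point): plain brown cork sanding block faced with abrasive paper, 60 (x) x 102 (y) x 28 high, lying flat; the point is the centre of its top face
- offcut_top (a point): bystander: pale wooden offcut, smaller than the sanding block, 40 (x) x 85 (y) x 22 high, lying flat; the point is the centre of its top face

How it is judged:
By the outcome, as a careful person would: the job done as asked, in the order asked, and still so for the second after the job is handed in, with the robot touching nothing.
It also fails if it takes over 61 s, if anything falls off the work surface, if the arm or the gripper's body presses on something with over 40 N, if the wrist force passes 120 N, or if a joint passes its speed limit or range.

## Robot

A 7-joint arm with a two-finger parallel gripper is mounted at the origin on the work surface; the furniture and walls round the work are solid. World frame = base frame: x ahead of the robot, y to its left, z up, the work surface at z = 0. Lengths are in m, angles in rad, forces in N, time in s.
With the tool pointing down it reaches from about 0.425 to 0.875 m from the base axis. Payload 9.9 kg.
Tool frame: the origin (TCP) lies midway between the tips of the shut fingers; the grasp point (between the pads) lies 19 mm behind it; x points along the fingers, y is the direction in which the jaws open and shut, and the axes are right-handed (so a half turn about x gives the same grasp; the last joint's range is limited). The gripper opens to 85 mm and grips with 20 to 120 N. Pads are 22 mm wide; open, the fingers measure 114 mm over their backs; the gripper's body (76 mm by 85 mm) begins 54 mm behind the grasp point. The pads swing forward as they close: fully open they stand 13 mm farther back than shut.
Start: joints at [-1.326, 0.576, 0.025, 1.437, -0.015, 1.129, -0.057], TCP at [0.218, 0.639, 0.231] pointing down, gripper open.
Joint ranges: [-2.76, 2.76], [-0.34, 2.15], [-1.52, 1.57], [0.19, 2.46], [-1.09, 4.23], [0.17, 1.99], [-2.82, 2.82]. Speed limits (rad/s): [2.22, 2.22, 3.01, 3.01, 3.14, 3.14, 3.14].

## Interface

Orientations are given as a unit quaternion [x, y, z, w].
In Python, from plant import bot gives the robot as it stands.
- The arm moves only by the tool drive_tool, never from a script. Its argument "commands" is one flat list of numbers, 7 for each row, row after row: the turn, a rotation vector about the world's x, y, z scaled (see below), then the shift along the world's x, y, z scaled (see below), then the closure, from -1 (fully open) to 1 (shut). A call has 1 to 5 rows; each row is the pose to reach, as a shift and turn from the pose measured when the call began; what a row does not reach only later rows make up. The controller multiplies each number of a shift by 30 cm and each number of a turn by 45 degrees. A row lasts 1/12 s, in which the tool goes at most 41.7 mm and 7.16 degrees, less where a joint would pass 70% of its speed; a pose out of reach is approached as far as the arm can. A call with a number of a shift or a turn outside -1 to 1 is refused whole. A call with a gripper value outside its range is refused whole. The fingers move at their own pace and stop on an object; "newtons" is the grip in N (left out, the last holds). Time passes only in rows, so rows that repeat a pose let the fingers close. It gives the time, the measured TCP pose, the force and the opening at its end, in the units of the state.
- bot.read_state(): the state, without advancing time (a new reading comes with each control period).
- bot.camera(name): name is "scene" or "top" or "wrist"; returns the picture (400x640x3 uint8, red, green, blue); there is no depth.
- bot.calibration(name): a dict with "K" (3x3 intrinsics, pixels), "rvec" (rotation vector, rad) and "tvec" (3), from world to camera coordinates, as OpenCV has them. Camera axes: x right, y down, z forward; pixel columns grow to the right and rows downward; lengths in m; the calibration is good to about 2 mm. A picture is of the moment at which its call begins: read the wrist's pose just before it. calibration takes no time and is no camera call; for the wrist camera it gives the pose at the moment of the call.
- bot.hand_in(): hands the job in, once; it reports no verdict.
Trained networks look in the newest picture that a camera, given by its name, has taken for a name from the list of things; names that differ only in an ending like _2 or _b are one class to them, and where a whole thing is asked for, a point or a joint stands for the part that bears it (a point fixed in the world has none). Each returns a list of dicts, best first, with "conf" (0 to 1); they miss things now and then, are a little off and sometimes report something else, mostly with a low value. They report only what shows in the picture. A call takes as long as a camera call.
- bot.search_frame(camera, label): "position" ([x, y, z] in m, in the coordinates of the camera as it stood for that picture, good to about 4 mm: the middle of the surface that is visible of it).
- bot.cut_out(camera, label): "mask" (400x640 bool, what is visible of it).
- bot.pinpoint(camera, label): "position" ([x, y, z] in m, in the coordinates of the camera as it stood for that picture, good to about 4 mm: a listed point, or the origin of a listed thing).
The state is a dict: "time_s": time; "joint_positions": joint angles; "joint_vel": joint speeds; "joint_efforts": joint torques, N m; "eef_pos": TCP position; "eef_rot": TCP orientation; "contact_force": force on the tool from outside, world axes, zero at the start; "moment": the same for the moment, N m; "gripper_width": finger opening in m.
Only numpy, scipy, OpenCV 4.12 (cv2) and the standard library are available. Lean on these libraries where they do the work, as an engineer would, in place of code of your own. Each camera call takes 0.05 s, during which the arm holds its last target.

## Working session

There is one attempt and no reset: what is moved stays moved. The work goes in short steps, Python scripts to look and compute and a tool call to move; the robot and the scene stay as the last step left them, time stands still between calls to the robot, and variables do not carry over. Pictures are saved under pics/ and viewed, and the job is handed in when it is done.

Besides the shell and the picture viewer there is one more tool, called after "Call:" as a command line: name --argument value ..., lists and objects as JSON in quotes. drive_tool: Moves the arm, as the interface text tells. Its arguments: {"type":"object","properties":{"commands":{"type":"array"},"newtons":{"type":"number"}},"required":["commands"]}

```bash
mkdir -p pics; ls
python3 - <<'E'
from plant import bot
import cv2,numpy as np
s=bot.read_state();print({k:np.round(v,3).tolist() for k,v in s.items()})
for c in("scene","top"):
    cv2.imwrite(f"pics/{c}0.png",bot.camera(c)[:,:,::-1])
    k=bot.calibration(c);R=cv2.Rodrigues(np.array(k["rvec"],float))[0];t=np.array(k["tvec"]).ravel()
    print(c,"campos",np.round(-R.T@t,3))
    for n in["hare_top","owl_top","gouge_wide_top","gouge_thin_top","gouge_long_top","sander_top","offcut_top"]:
        for d in bot.pinpoint(c,n):
            p=R.T@(np.array(d["position"])-t)
            uv=k["K"]@np.array(d["position"]);print(n,round(d["conf"],2),np.round(p,3),np.round(uv[:2]/uv[2]))
print(bot.read_state()["time_s"])
E
```

```text
pics
{'time_s': 0.0, 'joint_positions': [-1.326, 0.577, 0.025, 1.438, -0.015, 1.129, -0.057], 'joint_vel': [-0.001, -0.0, -0.001, 0.001, 0.001, 0.001, -0.001], 'joint_efforts': [0.0, -76.577, 2.251, -28.596, 0.015, 0.013, 0.0], 'eef_pos': [0.218, 0.638, 0.23], 'eef_rot': [0.115, 0.698, -0.116, 0.698], 'contact_force': [-0.798, 0.376, 0.068], 'moment': [-0.012, -0.0, -0.015], 'gripper_width': 0.085}
scene campos [-0.177 -0.673  0.682]
hare_top 0.9 [ 0.531 -0.213  0.071] [393. 226.]
owl_top 0.8 [0.417 0.283 0.078] [222. 172.]
gouge_wide_top 0.8 [0.54  0.132 0.03 ] [293. 188.]
gouge_thin_top 0.79 [0.527 0.041 0.025] [313. 203.]
gouge_thin_top 0.53 [0.537 0.134 0.029] [291. 188.]
gouge_long_top 0.87 [ 0.528 -0.041  0.03 ] [336. 213.]
sander_top 0.73 [0.561 0.301 0.029] [259. 166.]
offcut_top 0.91 [ 0.541 -0.36   0.021] [449. 268.]
top campos [ 0.333 -0.027  1.322]
hare_top 0.59 [ 0.531 -0.215  0.078] [382. 185.]
owl_top 0.6 [0.424 0.285 0.083] [212. 220.]
gouge_wide_top 0.7 [0.535 0.135 0.029] [266. 186.]
gouge_thin_top 0.79 [0.521 0.048 0.026] [295. 191.]
gouge_long_top 0.92 [ 0.532 -0.034  0.03 ] [321. 187.]
sander_top 0.79 [0.562 0.31  0.032] [210. 177.]
offcut_top 0.66 [ 0.541 -0.364  0.021] [427. 185.]
0.8
```

View pics/scene0.png

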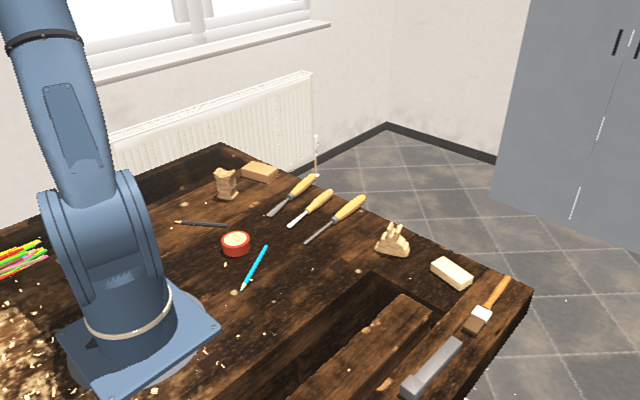

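View pics/top0.png

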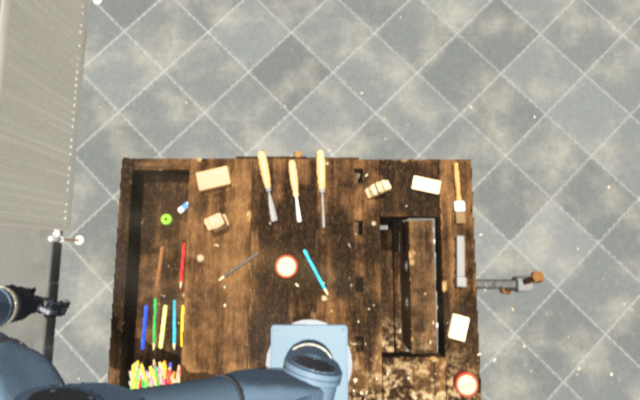

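The scene image shows the hare at about (393,240) and the owl at (226,183). The three gouges are at (291,195), (311,207) and (336,218). The brown block is at (259,172) and the pale block at (452,272). I'll zoom in to check which gouge has the broad blade and which block is the sander.

Run:
```python
import cv2,numpy as np
a=cv2.imread("pics/top0.png")[140:235,190:450];b=cv2.imread("pics/scene0.png")[150:300,200:480]
a=cv2.resize(a,(780,285),interpolation=cv2.INTER_CUBIC);b=cv2.resize(b,(560,300),interpolation=cv2.INTER_CUBIC)
c=np.zeros((590,780,3),np.uint8);c[:285]=a;c[290:590,:560]=b;cv2.imwrite("pics/zoom.png",c)
from plant import bot
print(bot.calibration("top"))
```

```text
{'K': array([[421.68595381,   0.        , 320.4665904 ],
       [  0.        , 421.68595381, 196.98426652],
       [  0.        ,   0.        ,   1.        ]]), 'rvec': array([ 2.16096797, -2.152538  ,  0.14328595]), 'tvec': array([-0.03413271,  0.49992842,  1.26777697])}
```

View pics/zoom.png

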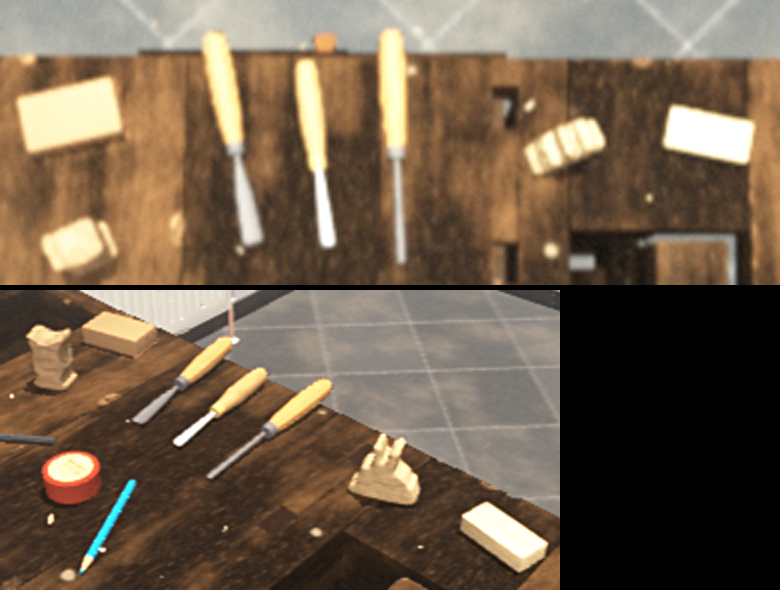

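The pictures agree with the networks. The gouge with the broad flared blade is the leftmost of the three, the brown sanding block is at the far left, and the hare is right of centre with the pale offcut beyond it. Now I'll shut the fingers, rise, and travel in a high arc to the hare.

Call:
drive_tool --commands '[0, 0, 0, 0.1, -0.1, 0.1, 1, 0, 0, 0, 0.18, -0.18, 0.17, 1, 0, 0, 0, 0.26, -0.26, 0.24, 1, 0, 0, 0, 0.34, -0.34, 0.33, 1, 0, 0, 0, 0.4, -0.4, 0.35, 1]' --newtons 20

```text
time_s: 1.22
eef_pos: [0.3397, 0.5181, 0.3398]
eef_rot: [0.117, 0.697, -0.115, 0.698]
contact_force: [0.6, 0.9, -0.1]
gripper_width: 0.0256
```

Call:
drive_tool --commands '[0, 0, 0, 0.46, -0.5, 0, 1, 0, 0, 0, 0.46, -0.5, 0, 1, 0, 0, 0, 0.46, -0.5, 0, 1, 0, 0, 0, 0.46, -0.5, 0, 1, 0, 0, 0, 0.46, -0.5, 0, 1]'

```text
time_s: 1.63
eef_pos: [0.4791, 0.3659, 0.3402]
eef_rot: [0.118, 0.697, -0.115, 0.698]
contact_force: [0.5, 0.8, 1.1]
gripper_width: -0.0001
```

Call:
drive_tool --commands '[0, 0, 0, 0.3, -0.6, 0, 1, 0, 0, 0, 0.3, -0.6, 0, 1, 0, 0, 0, 0.3, -0.6, 0, 1, 0, 0, 0, 0.3, -0.6, 0, 1, 0, 0, 0, 0.3, -0.6, 0, 1]'

```text
time_s: 2.05
eef_pos: [0.57, 0.183, 0.3405]
eef_rot: [0.118, 0.696, -0.115, 0.699]
contact_force: [0.1, 0.1, 0.4]
gripper_width: 0.0001
```

Call:
drive_tool --commands '[0, 0, 0, 0, -0.66, 0, 1, 0, 0, 0, 0, -0.66, 0, 1, 0, 0, 0, 0, -0.66, 0, 1, 0, 0, 0, 0, -0.66, 0, 1, 0, 0, 0, 0, -0.66, 0, 1]'

```text
time_s: 2.47
eef_pos: [0.5695, -0.0186, 0.3409]
eef_rot: [0.118, 0.696, -0.116, 0.699]
contact_force: [0.8, 0.4, -0.2]
gripper_width: -0.0
```

Call:
drive_tool --commands '[0, 0, 0, -0.13, -0.65, 0, 1, 0, 0, 0, -0.13, -0.65, 0, 1, 0, 0, 0, -0.13, -0.65, 0, 1, 0, 0, 0, -0.13, -0.65, 0, 1, 0, 0, 0, -0.13, -0.65, 0, 1]'

```text
time_s: 2.88
eef_pos: [0.5293, -0.2165, 0.3412]
eef_rot: [0.119, 0.696, -0.117, 0.699]
contact_force: [1.3, -0.9, -0.4]
gripper_width: 0.0001
```

```bash
cat > look.py <<'E'
import sys,cv2,numpy as np
from plant import bot
def look(names,cams=("wrist",),tag="x"):
    print(np.round(bot.read_state()["eef_pos"],4))
    for c in cams:
        k=bot.calibration(c);im=bot.camera(c);cv2.imwrite(f"pics/{c}_{tag}.png",im[:,:,::-1])
        R=cv2.Rodrigues(np.array(k["rvec"],float))[0];t=np.array(k["tvec"]).ravel()
        for n in names:
            for d in bot.pinpoint(c,n)[:2]:
                print(c,n,round(d["conf"],2),np.round(R.T@(np.array(d["position"])-t),4))
    print(bot.read_state()["time_s"])
look(sys.argv[2:],tag=sys.argv[1])
E
python3 look.py hare hare_top
```

```text
[ 0.5293 -0.2165  0.3412]
wrist hare_top 0.64 [ 0.5267 -0.2163  0.0765]
2.9833
```

View pics/wrist_hare.png

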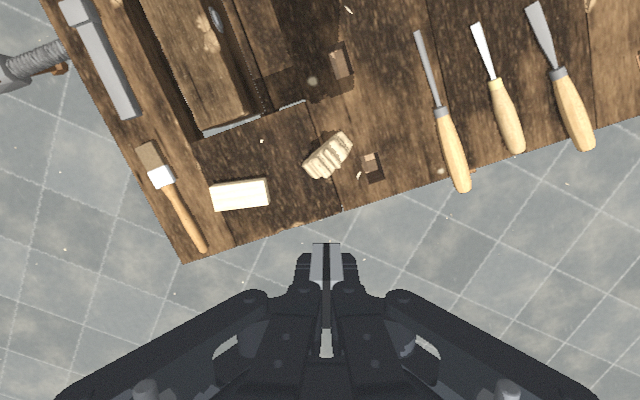

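The wrist picture shows the hare at (328,155), with the offcut at (240,194) and clear space around it. All measurements of the hare agree within 4 mm, so I'll descend to about 2.4 cm above the ears.

Call:
drive_tool --commands '[0, 0, 0, 0, 0, -0.13, 1, 0, 0, 0, 0, 0, -0.26, 1, 0, 0, 0, 0, 0, -0.39, 1, 0, 0, 0, 0, 0, -0.5, 1, 0, 0, 0, 0, 0, -0.55, 1]'

```text
time_s: 3.4
eef_pos: [0.526, -0.2195, 0.1723]
eef_rot: [0.121, 0.697, -0.12, 0.696]
contact_force: [-0.6, 0.7, -0.6]
gripper_width: -0.0002
```

```bash
python3 look.py hare2 hare_top
```

```text
[ 0.526  -0.2195  0.1723]
wrist hare_top 0.73 [ 0.5255 -0.2196  0.0698]
3.5
```

Call:
drive_tool --commands '[0, 0, 0, 0.01, 0.01, -0.1, 1, 0, 0, 0, 0.01, 0.01, -0.18, 1, 0, 0, 0, 0.01, 0.01, -0.23, 1, 0, 0, 0, 0.01, 0.01, -0.25, 1, 0, 0, 0, 0.01, 0.01, -0.25, 1]'

```text
time_s: 3.92
eef_pos: [0.5297, -0.2165, 0.0987]
eef_rot: [0.121, 0.697, -0.12, 0.696]
contact_force: [0.6, -0.5, 0.4]
gripper_width: -0.0003
```

```bash
python3 look.py hare3 hare_top; python3 -c "
from plant import bot;import cv2
cv2.imwrite('pics/scene_h.png',cv2.resize(bot.camera('scene')[120:320,280:520,::-1],(720,600)))"
```

```text
[ 0.5297 -0.2165  0.0987]
wrist hare_top 0.6 [ 0.5304 -0.2147  0.076 ]
4.0167
```

View pics/scene_h.png

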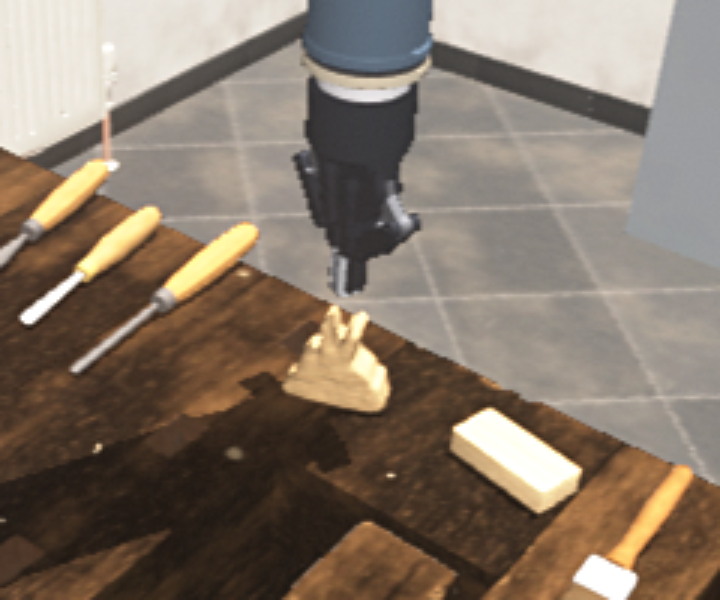

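The scene crop shows the fingertips at (345,290) about 2 cm over the hare's ears at (345,312), touching nothing. I'll hold here for about 3 s.

Call:
drive_tool --commands '[0, 0, 0, 0, 0, 0, 1, 0, 0, 0, 0, 0, 0, 1, 0, 0, 0, 0, 0, 0, 1, 0, 0, 0, 0, 0, 0, 1, 0, 0, 0, 0, 0, 0, 1]'

```text
time_s: 4.48
eef_pos: [0.5305, -0.2171, 0.1005]
eef_rot: [0.121, 0.696, -0.121, 0.697]
contact_force: [0.0, 0.2, -0.5]
gripper_width: -0.0003
```

Call:
drive_tool --commands '[0, 0, 0, 0, 0, 0, 1, 0, 0, 0, 0, 0, 0, 1, 0, 0, 0, 0, 0, 0, 1, 0, 0, 0, 0, 0, 0, 1, 0, 0, 0, 0, 0, 0, 1]'

```text
time_s: 4.9
eef_pos: [0.5305, -0.2171, 0.1005]
eef_rot: [0.121, 0.696, -0.121, 0.697]
contact_force: [0.1, -0.0, -0.3]
gripper_width: -0.0001
```

Call:
drive_tool --commands '[0, 0, 0, 0, 0, 0, 1, 0, 0, 0, 0, 0, 0, 1, 0, 0, 0, 0, 0, 0, 1, 0, 0, 0, 0, 0, 0, 1, 0, 0, 0, 0, 0, 0, 1]'

```text
time_s: 5.32
eef_pos: [0.5305, -0.2171, 0.1004]
eef_rot: [0.121, 0.696, -0.121, 0.697]
contact_force: [-0.1, 0.8, 0.5]
gripper_width: -0.0002
```

Call:
drive_tool --commands '[0, 0, 0, 0, 0, 0, 1, 0, 0, 0, 0, 0, 0, 1, 0, 0, 0, 0, 0, 0, 1, 0, 0, 0, 0, 0, 0, 1, 0, 0, 0, 0, 0, 0, 1]'

```text
time_s: 5.73
eef_pos: [0.5305, -0.2171, 0.1005]
eef_rot: [0.121, 0.696, -0.121, 0.697]
contact_force: [-0.0, 0.4, 0.3]
gripper_width: -0.0002
```

Call:
drive_tool --commands '[0, 0, 0, 0, 0, 0, 1, 0, 0, 0, 0, 0, 0, 1, 0, 0, 0, 0, 0, 0, 1, 0, 0, 0, 0, 0, 0, 1, 0, 0, 0, 0, 0, 0, 1]'

```text
time_s: 6.15
eef_pos: [0.5305, -0.2171, 0.1004]
eef_rot: [0.121, 0.696, -0.121, 0.697]
contact_force: [-0.0, -0.5, 0.0]
gripper_width: -0.0005
```

Call:
drive_tool --commands '[0, 0, 0, 0, 0, 0, 1, 0, 0, 0, 0, 0, 0, 1, 0, 0, 0, 0, 0, 0, 1, 0, 0, 0, 0, 0, 0, 1, 0, 0, 0, 0, 0, 0, 1]'

```text
time_s: 6.57
eef_pos: [0.5305, -0.2171, 0.1005]
eef_rot: [0.121, 0.696, -0.121, 0.697]
contact_force: [-0.5, 0.0, 0.2]
gripper_width: -0.0004
```

Call:
drive_tool --commands '[0, 0, 0, 0, 0, 0, 1, 0, 0, 0, 0, 0, 0, 1, 0, 0, 0, 0, 0, 0, 1, 0, 0, 0, 0, 0, 0, 1, 0, 0, 0, 0, 0, 0, 1]'

```text
time_s: 6.98
eef_pos: [0.5305, -0.2171, 0.1005]
eef_rot: [0.121, 0.696, -0.121, 0.697]
contact_force: [1.2, -0.1, 0.1]
gripper_width: 0.0
```

I held for 3 s, 2.6 cm above the hare. Next I rise and travel to the broad gouge.

Call:
drive_tool --commands '[0, 0, 0, 0, 0, 0.68, 1, 0, 0, 0, 0, 0, 0.68, 1, 0, 0, 0, 0, 0, 0.68, 1, 0, 0, 0, 0, 0, 0.68, 1, 0, 0, 0, 0, 0, 0.68, 1]'

```text
time_s: 7.4
eef_pos: [0.5303, -0.2172, 0.3074]
eef_rot: [0.121, 0.696, -0.121, 0.698]
contact_force: [0.4, -0.7, 0.7]
gripper_width: -0.0002
```

Call:
drive_tool --commands '[0, 0, 0, 0.02, 0.58, 0.15, 1, 0, 0, 0, 0.02, 0.58, 0.15, 1, 0, 0, 0, 0.02, 0.58, 0.15, 1, 0, 0, 0, 0.02, 0.58, 0.15, 1, 0, 0, 0, 0.02, 0.58, 0.15, 1]'

```text
time_s: 7.82
eef_pos: [0.5368, -0.0364, 0.3539]
eef_rot: [0.119, 0.696, -0.117, 0.699]
contact_force: [-0.1, 1.0, 0.7]
gripper_width: 0.0001
```

Call:
drive_tool --commands '[0, 0, 0, 0, 0.58, 0, 1, 0, 0, 0, 0, 0.58, 0, 1, 0, 0, 0, 0, 0.58, 0, 1, 0, 0, 0, 0, 0.58, 0, 1, 0, 0, 0, 0, 0.58, 0, 1]'

```text
time_s: 8.23
eef_pos: [0.5357, 0.145, 0.3536]
eef_rot: [0.118, 0.697, -0.113, 0.699]
contact_force: [-0.4, 0.3, -0.4]
gripper_width: -0.0002
```

```bash
python3 look.py gw gouge_wide_top
```

```text
[0.5357 0.145  0.3536]
wrist gouge_wide_top 0.97 [0.5399 0.1348 0.0285]
8.3333
```

View pics/wrist_gw.png

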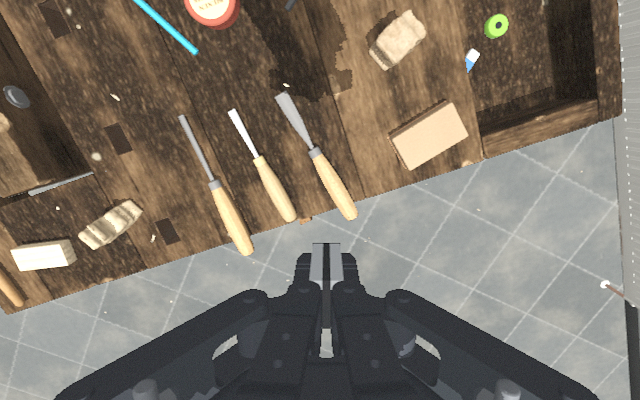

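The broad blade is the flared one at (290,105), with its ferrule at (315,150). The middle of the tool comes out at (0.538, 0.134). Descending there.

Call:
drive_tool --commands '[0, 0, 0, 0.01, -0.04, -0.13, 1, 0, 0, 0, 0.01, -0.04, -0.26, 1, 0, 0, 0, 0.01, -0.04, -0.39, 1, 0, 0, 0, 0.01, -0.04, -0.52, 1, 0, 0, 0, 0.01, -0.04, -0.63, 1]'

```text
time_s: 8.75
eef_pos: [0.5385, 0.1282, 0.1624]
eef_rot: [0.118, 0.696, -0.115, 0.698]
contact_force: [0.4, 0.4, -0.3]
gripper_width: 0.0004
```

```bash
python3 look.py gw2 gouge_wide_top
```

```text
[0.5385 0.1282 0.1624]
wrist gouge_wide_top 0.57 [0.5454 0.1298 0.031 ]
8.85
```

Call:
drive_tool --commands '[0, 0, 0, 0, 0.02, -0.12, 1, 0, 0, 0, 0, 0.02, -0.22, 1, 0, 0, 0, 0, 0.02, -0.3, 1, 0, 0, 0, 0, 0.02, -0.35, 1, 0, 0, 0, 0, 0.02, -0.36, 1]'

```text
time_s: 9.27
eef_pos: [0.5362, 0.133, 0.0517]
eef_rot: [0.116, 0.699, -0.117, 0.695]
contact_force: [-0.8, -0.1, 0.2]
gripper_width: -0.0002
```

```bash
python3 look.py gw3 gouge_wide_top; python3 -c "
from plant import bot;import cv2
cv2.imwrite('pics/scene_g.png',cv2.resize(bot.camera('scene')[90:290,200:440,::-1],(720,600)))"
```

```text
[0.5362 0.133  0.0517]
wrist gouge_wide_top 0.63 [0.5425 0.1318 0.0297]
9.3667
```

View pics/scene_g.png

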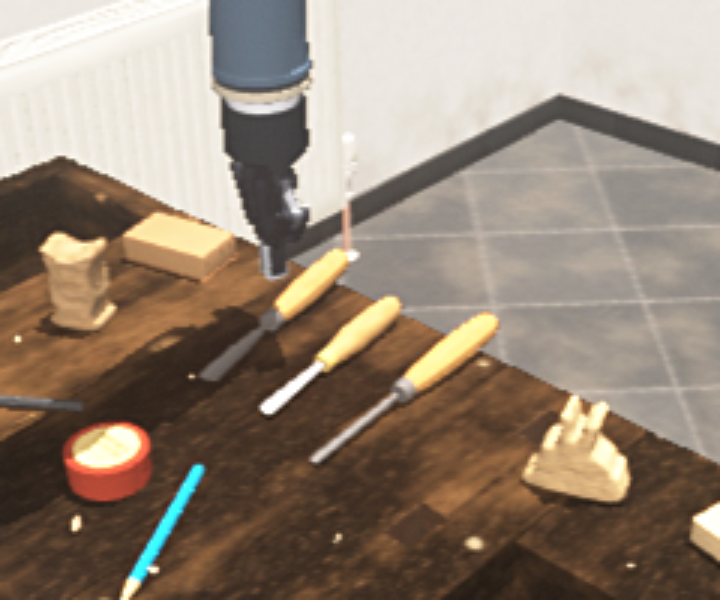

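View pics/wrist_gw3.png

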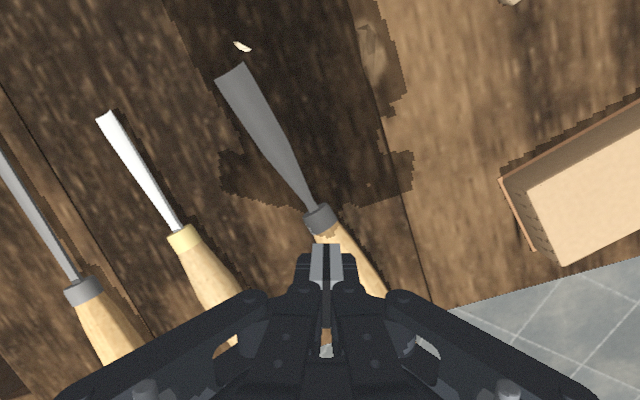

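The fingertips are right over where blade and handle meet. Wrist view: the ferrule is at (320,215) just ahead of the tips at (326,245). The scene view agrees. I'll settle a few mm and hold.

Call:
drive_tool --commands '[0, 0, 0, 0.01, 0, -0.01, 1, 0, 0, 0, 0.01, 0, -0.01, 1, 0, 0, 0, 0.01, 0, -0.01, 1, 0, 0, 0, 0.01, 0, -0.01, 1, 0, 0, 0, 0.01, 0, -0.01, 1]'

```text
time_s: 9.83
eef_pos: [0.5405, 0.1337, 0.0514]
eef_rot: [0.117, 0.698, -0.116, 0.697]
contact_force: [0.3, 0.8, -0.7]
gripper_width: -0.0001
```

Call:
drive_tool --commands '[0, 0, 0, 0, 0, 0, 1, 0, 0, 0, 0, 0, 0, 1, 0, 0, 0, 0, 0, 0, 1, 0, 0, 0, 0, 0, 0, 1, 0, 0, 0, 0, 0, 0, 1]'

```text
time_s: 10.25
eef_pos: [0.5405, 0.1337, 0.0513]
eef_rot: [0.117, 0.698, -0.116, 0.697]
contact_force: [-0.4, 0.7, -0.1]
gripper_width: -0.0002
```

Call:
drive_tool --commands '[0, 0, 0, 0, 0, 0, 1, 0, 0, 0, 0, 0, 0, 1, 0, 0, 0, 0, 0, 0, 1, 0, 0, 0, 0, 0, 0, 1, 0, 0, 0, 0, 0, 0, 1]'

```text
time_s: 10.67
eef_pos: [0.5405, 0.1337, 0.0513]
eef_rot: [0.117, 0.698, -0.116, 0.697]
contact_force: [0.3, -0.2, -0.1]
gripper_width: 0.0003
```

Call:
drive_tool --commands '[0, 0, 0, 0, 0, 0, 1, 0, 0, 0, 0, 0, 0, 1, 0, 0, 0, 0, 0, 0, 1, 0, 0, 0, 0, 0, 0, 1, 0, 0, 0, 0, 0, 0, 1]'

```text
time_s: 11.08
eef_pos: [0.5405, 0.1337, 0.0513]
eef_rot: [0.117, 0.698, -0.116, 0.697]
contact_force: [0.2, -0.4, -0.2]
gripper_width: -0.0001
```

Call:
drive_tool --commands '[0, 0, 0, 0, 0, 0, 1, 0, 0, 0, 0, 0, 0, 1, 0, 0, 0, 0, 0, 0, 1, 0, 0, 0, 0, 0, 0, 1, 0, 0, 0, 0, 0, 0, 1]'

```text
time_s: 11.5
eef_pos: [0.5405, 0.1337, 0.0513]
eef_rot: [0.117, 0.698, -0.116, 0.697]
contact_force: [0.1, -0.4, 0.2]
gripper_width: -0.0002
```

Call:
drive_tool --commands '[0, 0, 0, 0, 0, 0, 1, 0, 0, 0, 0, 0, 0, 1, 0, 0, 0, 0, 0, 0, 1, 0, 0, 0, 0, 0, 0, 1, 0, 0, 0, 0, 0, 0, 1]'

```text
time_s: 11.92
eef_pos: [0.5405, 0.1337, 0.0513]
eef_rot: [0.117, 0.698, -0.116, 0.697]
contact_force: [0.9, 0.1, 0.3]
gripper_width: 0.0001
```

Call:
drive_tool --commands '[0, 0, 0, 0, 0, 0, 1, 0, 0, 0, 0, 0, 0, 1, 0, 0, 0, 0, 0, 0, 1, 0, 0, 0, 0, 0, 0, 1, 0, 0, 0, 0, 0, 0, 1]'

```text
time_s: 12.33
eef_pos: [0.5404, 0.1337, 0.0513]
eef_rot: [0.117, 0.698, -0.116, 0.697]
contact_force: [0.7, 0.2, -0.6]
gripper_width: 0.0004
```

Call:
drive_tool --commands '[0, 0, 0, 0, 0, 0, 1, 0, 0, 0, 0, 0, 0, 1, 0, 0, 0, 0, 0, 0, 1, 0, 0, 0, 0, 0, 0, 1, 0, 0, 0, 0, 0, 0, 1]'

```text
time_s: 12.75
eef_pos: [0.5405, 0.1337, 0.0513]
eef_rot: [0.117, 0.698, -0.116, 0.697]
contact_force: [0.2, -0.5, 0.5]
gripper_width: 0.0001
```

Over 3 s held. Now I rise and move over the sanding block.

Call:
drive_tool --commands '[0, 0, 0, 0, 0, 0.68, 1, 0, 0, 0, 0, 0, 0.68, 1, 0, 0, 0, 0, 0, 0.68, 1, 0, 0, 0, 0, 0, 0.68, 1, 0, 0, 0, 0, 0, 0.68, 1]'

```text
time_s: 13.17
eef_pos: [0.5404, 0.1335, 0.2581]
eef_rot: [0.117, 0.698, -0.116, 0.697]
contact_force: [1.3, 0.1, 0.3]
gripper_width: 0.0006
```

Call:
drive_tool --commands '[0, 0, 0, 0.07, 0.56, 0.2, 1, 0, 0, 0, 0.07, 0.56, 0.2, 1, 0, 0, 0, 0.07, 0.56, 0.2, 1, 0, 0, 0, 0.07, 0.56, 0.2, 1, 0, 0, 0, 0.07, 0.56, 0.2, 1]'

```text
time_s: 13.58
eef_pos: [0.5605, 0.309, 0.3198]
eef_rot: [0.117, 0.698, -0.112, 0.697]
contact_force: [-1.3, 0.2, -0.4]
gripper_width: -0.0002
```

```bash
python3 look.py sa sander_top offcut_top
```

```text
[0.5605 0.309  0.3198]
wrist sander_top 0.61 [0.5586 0.3017 0.0295]
wrist offcut_top 0.75 [0.5587 0.3006 0.0265]
13.7333
```

View pics/wrist_sa.png

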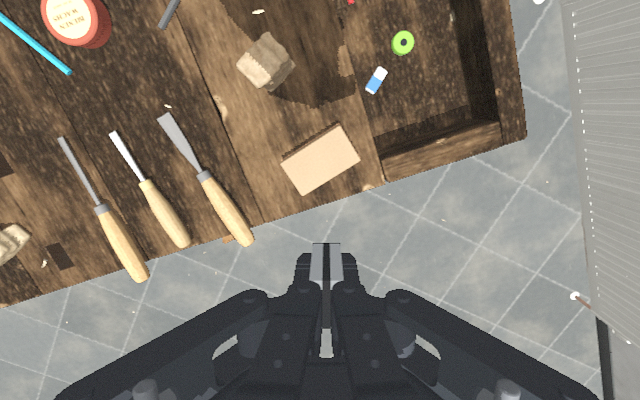

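In the wrist picture the block is at (320,160). The offcut label also fires on it, so I checked by size. In the top image this block measures about 105 mm long and the pale one about 89 mm, which makes this the 102 mm sander. The owl at (265,62) is well clear. Descending.

Call:
drive_tool --commands '[0, 0, 0, 0, -0.01, -0.13, 1, 0, 0, 0, 0, -0.01, -0.26, 1, 0, 0, 0, 0, -0.01, -0.39, 1, 0, 0, 0, 0, -0.01, -0.5, 1, 0, 0, 0, 0, -0.01, -0.58, 1]'

```text
time_s: 14.15
eef_pos: [0.5598, 0.2966, 0.1405]
eef_rot: [0.116, 0.699, -0.118, 0.696]
contact_force: [0.2, 0.8, 0.7]
gripper_width: 0.0
```

```bash
python3 look.py sa2 sander_top
```

```text
[0.5598 0.2966 0.1405]
wrist sander_top 0.6 [0.5606 0.2992 0.0302]
14.25
```

Call:
drive_tool --commands '[0, 0, 0, 0, 0.02, -0.1, 1, 0, 0, 0, 0, 0.02, -0.19, 1, 0, 0, 0, 0, 0.02, -0.25, 1, 0, 0, 0, 0, 0.02, -0.29, 1, 0, 0, 0, 0, 0.02, -0.3, 1]'

```text
time_s: 14.67
eef_pos: [0.5587, 0.3012, 0.049]
eef_rot: [0.115, 0.7, -0.119, 0.695]
contact_force: [-0.1, -0.0, 0.8]
gripper_width: 0.0
```

```bash
python3 look.py sa3 sander_top; python3 -c "
from plant import bot;import cv2
cv2.imwrite('pics/scene_s.png',cv2.resize(bot.camera('scene')[80:280,160:400,::-1],(720,600)))"
```

```text
[0.5587 0.3012 0.049 ]
wrist sander_top 0.91 [0.5567 0.3009 0.0295]
14.7667
```

View pics/scene_s.png

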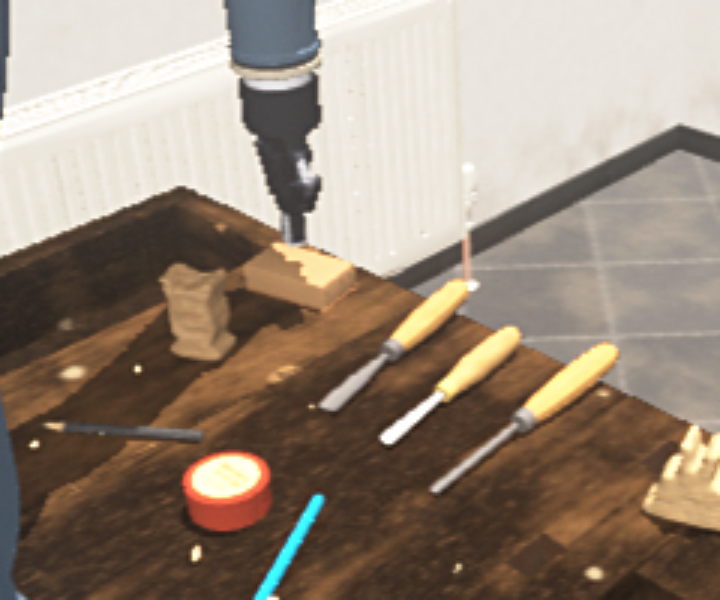

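The tips at (293,243) hover over the sanding block, whose top centre is near (300,265). The block has abrasive paper along its underside and nothing is touched. Holding, raised a hair.

Call:
drive_tool --commands '[0, 0, 0, 0, 0, 0, 1, 0, 0, 0, 0, 0, 0, 1, 0, 0, 0, 0, 0, 0, 1, 0, 0, 0, 0, 0, 0, 1, 0, 0, 0, 0, 0, 0, 1]'

```text
time_s: 15.23
eef_pos: [0.5597, 0.3024, 0.0515]
eef_rot: [0.115, 0.699, -0.118, 0.696]
contact_force: [0.2, -1.1, -0.7]
gripper_width: 0.0
```

Call:
drive_tool --commands '[0, 0, 0, 0, 0, 0, 1, 0, 0, 0, 0, 0, 0, 1, 0, 0, 0, 0, 0, 0, 1, 0, 0, 0, 0, 0, 0, 1, 0, 0, 0, 0, 0, 0, 1]'

```text
time_s: 15.65
eef_pos: [0.5597, 0.3023, 0.0514]
eef_rot: [0.115, 0.699, -0.118, 0.695]
contact_force: [0.7, -0.3, -0.9]
gripper_width: 0.0004
```

Call:
drive_tool --commands '[0, 0, 0, 0, 0, 0, 1, 0, 0, 0, 0, 0, 0, 1, 0, 0, 0, 0, 0, 0, 1, 0, 0, 0, 0, 0, 0, 1, 0, 0, 0, 0, 0, 0, 1]'

```text
time_s: 16.07
eef_pos: [0.5597, 0.3023, 0.0514]
eef_rot: [0.115, 0.699, -0.118, 0.696]
contact_force: [0.4, -1.0, -0.6]
gripper_width: -0.0003
```

Call:
drive_tool --commands '[0, 0, 0, 0, 0, 0, 1, 0, 0, 0, 0, 0, 0, 1, 0, 0, 0, 0, 0, 0, 1, 0, 0, 0, 0, 0, 0, 1, 0, 0, 0, 0, 0, 0, 1]'

```text
time_s: 16.48
eef_pos: [0.5597, 0.3023, 0.0514]
eef_rot: [0.115, 0.699, -0.118, 0.695]
contact_force: [0.7, 0.6, 0.8]
gripper_width: -0.0001
```

Call:
drive_tool --commands '[0, 0, 0, 0, 0, 0, 1, 0, 0, 0, 0, 0, 0, 1, 0, 0, 0, 0, 0, 0, 1, 0, 0, 0, 0, 0, 0, 1, 0, 0, 0, 0, 0, 0, 1]'

```text
time_s: 16.9
eef_pos: [0.5597, 0.3023, 0.0514]
eef_rot: [0.115, 0.699, -0.118, 0.695]
contact_force: [0.0, 0.2, 0.7]
gripper_width: -0.0
```

Call:
drive_tool --commands '[0, 0, 0, 0, 0, 0, 1, 0, 0, 0, 0, 0, 0, 1, 0, 0, 0, 0, 0, 0, 1, 0, 0, 0, 0, 0, 0, 1, 0, 0, 0, 0, 0, 0, 1]'

```text
time_s: 17.32
eef_pos: [0.5597, 0.3023, 0.0514]
eef_rot: [0.115, 0.699, -0.118, 0.695]
contact_force: [0.2, -0.3, 1.1]
gripper_width: 0.0002
```

Call:
drive_tool --commands '[0, 0, 0, 0, 0, 0, 1, 0, 0, 0, 0, 0, 0, 1, 0, 0, 0, 0, 0, 0, 1, 0, 0, 0, 0, 0, 0, 1, 0, 0, 0, 0, 0, 0, 1]'

```text
time_s: 17.73
eef_pos: [0.5597, 0.3023, 0.0514]
eef_rot: [0.115, 0.699, -0.118, 0.695]
contact_force: [-0.4, 1.0, 0.2]
gripper_width: -0.0
```

Call:
drive_tool --commands '[0, 0, 0, 0, 0, 0.68, 1, 0, 0, 0, 0, 0, 0.68, 1, 0, 0, 0, 0, 0, 0.68, 1, 0, 0, 0, 0, 0, 0.68, 1, 0, 0, 0, 0, 0, 0.68, 1]'

```text
time_s: 18.15
eef_pos: [0.5597, 0.3022, 0.2584]
eef_rot: [0.116, 0.699, -0.118, 0.696]
contact_force: [0.8, 0.8, -0.3]
gripper_width: -0.0003
```

Call:
drive_tool --commands '[0, 0, 0, 0, 0, 0.3, 1, 0, 0, 0, 0, 0, 0.3, 1, 0, 0, 0, 0, 0, 0.3, 1, 0, 0, 0, 0, 0, 0.3, 1, 0, 0, 0, 0, 0, 0.3, 1]'

```text
time_s: 18.57
eef_pos: [0.5598, 0.3022, 0.3489]
eef_rot: [0.116, 0.699, -0.118, 0.696]
contact_force: [-1.2, -0.0, 0.1]
gripper_width: -0.0
```

Call:
drive_tool --commands '[0, 0, 0, 0, 0, 0, 1, 0, 0, 0, 0, 0, 0, 1, 0, 0, 0, 0, 0, 0, 1, 0, 0, 0, 0, 0, 0, 1, 0, 0, 0, 0, 0, 0, 1]'

```text
time_s: 18.98
eef_pos: [0.5597, 0.3022, 0.3482]
eef_rot: [0.116, 0.699, -0.118, 0.696]
contact_force: [-0.6, 0.5, -0.7]
gripper_width: 0.0002
```

Run:
```python
from plant import bot
import cv2,numpy as np
im=bot.camera("scene")[:,:,::-1];cv2.imwrite("pics/scene_end.png",im)
d=cv2.absdiff(im,cv2.imread("pics/scene0.png"));print([d[y0:y1,x0:x1].mean().round(1) for x0,y0,x1,y1 in[(370,215,415,260),(300,185,370,245),(425,250,475,295)]])
```

```text
[np.float64(6.9), np.float64(5.9), np.float64(4.9)]
```

View pics/scene_end.png

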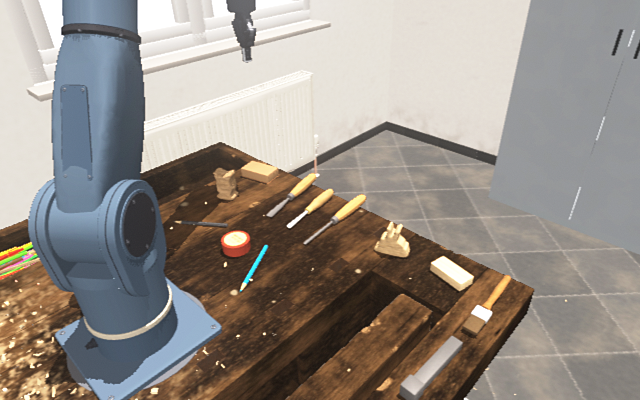

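The fingertips are up at about 0.35 m. The hare (393,240), the gouges, both blocks and the owl all sit at the same pixels as in the first picture. Handing in.

```bash
python3 -c "
from plant import bot;print(bot.hand_in(), bot.read_state()['time_s'])"
```

```text
the job is handed in; nothing more can be done
the job is handed in; nothing more can be done
```

I pointed with shut fingertips, straight down, at the hare, then the broad-bladed gouge, then the sanding block, and handed the job in about 19 s into the 61 s limit.

| Thing | Height above it | Time held |
|---|---|---|
| Hare | about 2.6 cm over the ear tips | about 3 s |
| Broad gouge | about 2.2 cm over handle-top level, where blade and handle meet | about 3.4 s |
| Sanding block | about 2.3 cm over its top face | about 3 s |

- **Travel and finish:** Between things the fingertips were at least about 26 cm above the bench, mostly 31–35 cm. They finished at 35 cm.
- **Touching and moving:** The force readings stayed at noise level, about 1 N. In the last scene picture everything sits where it did at the start, judged by eye. My numeric picture comparison was no help: it read 5–7 grey levels even over things I never went near, such as the offcut, and I put that down to changed shadows and image noise.
- **Checks that disagreed:** Position measurements of each thing differed by up to about 1 cm, within the stated errors of the networks and calibration. The networks also called the sanding block the offcut in the wrist view, and once called the broad gouge the thin one. I settled both from the pictures: block lengths of about 105 mm against 89 mm, and the flared blade.

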